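# Refit the press-to-run knob on the glass chiller

## Task

Someone has left a small green glass upside down over the bare D-shaft of the bar-top glass chiller: lift it off and stand it, still upside down, on the cork mat. Then take the loose red-and-black knob, turn it so that its pointer (the white end of its bar) faces the same way as the flat of the shaft (the white mark on the dark bezel), push it fully home on the shaft and press it all the way down against its spring to start the chiller. Finish while still holding the knob pressed down; do not let go, and leave the other bar things where they are.

Things in the scene. Friction and masses are not known exactly. Their poses are not given: they have to be found in the camera images.
- glass_center (a point): Centre, half-way up, of the loose green glass (70-130 g) standing upside down over the shaft on the dark bezel: 55 mm tall, 46 mm across at the mouth (lower end), 38 mm at the closed upper end, straight taper, 3 mm wall, 5 mm bottom. z up as it stands. It must rise 30 mm to clear the shaft inside it.
- mat: Fixed cork mat on the counter, 120 (its x) by 130 (its y) mm, 4 mm thick; origin at the centre of its underside, on the counter.
- knob_center (a point): Centre, 19.5 mm above the underside, of the loose knob (40-85 g), standing bore down on the counter. Black round skirt 42 mm across, 19 mm high; on it a red grip bar 38 mm long (x), 12 wide (y), 20 high. The +x half of the bar's top is white: the pointer end. Below, a central D-shaped blind bore: 18 mm diameter, 16 deep, its flat on the +x side, 1 mm from the axis.
- knob_seat (a point): Point on the knob's axis at the closed top end of its bore, 16 mm above its underside and 3.5 mm below its centre; axes as the knob's. When the knob is fully home this point meets the shaft's tip.
- knob_pointer (a point): Pointer end of the knob's grip bar: 19 mm along the knob's +x from its axis, 29 mm above its underside; axes as the knob's.
- shaft_tip (a point): Top of the upright steel D-shaft, on the axis of its round; z up, x points out of its flat. Half-round: 16 mm in diameter with the flat through its axis, 0.5 mm edge chamfer, standing 24 mm above the dark bezel, whose top is 59 mm above the counter and whose white mark lies on the side of the flat. It cannot turn; it moves straight down when pressed, this point with it.
- shaft (a joint): How far the shaft is pressed down, m: 0 released, 0.005 at the stop. Spring: about 3 N to start, 8 N at the stop; it springs back. Fully home the knob's skirt is 8 mm above the bezel when released, 3 mm when pressed.
- machine: Fixed glass chiller, origin on the counter straight below the shaft. Black base 170 (x) by 390 (y) mm, from y = -75 to +315, 55 mm high; a chrome bowl 210 mm across centred at y = +205, up to 135 mm above the counter.
- jigger: Loose bystander, not to be moved: steel hourglass measure 44 mm wide, 75 mm high; origin at the middle of its underside.
- tumbler: Loose bystander, not to be moved: small clear glass, mouth up, 52 mm wide, 60 mm high; origin at the middle of its underside.
- jar: Loose bystander, not to be moved: amber jar 64 mm wide, 85 mm high; origin at the middle of its underside.
- bar_spoon: Loose bystander, not to be moved: spoon with wooden handle lying flat, 200 mm long; origin at the middle of its underside.
- shaker: Loose bystander, not to be moved: steel cocktail shaker 84 mm wide, 195 mm high; origin at the middle of its underside.
- bottle: Loose bystander, not to be moved: small green bitters bottle 52 mm wide, 120 mm high; origin at the middle of its underside.
- bezel: Fixed dark round bezel around the shaft, 80 mm across, 4 mm thick; origin at the centre of its underside, on the deck 55 mm above the counter; its x points to the white mark, as the shaft flat does. It carries the shaft.
There are look-alikes about, which are no part of the job. Leave any blue or purple look-alike of the part that bears glass_center alone.

How it is judged:
By the outcome, as a careful person would: the job done as asked, in the order asked, and still so for the second after the job is handed in, while the arm keeps its last pose, push and grip.
It also fails if it takes over 58 s, if anything falls off the work surface, if the arm or the gripper's body presses on something with over 40 N, if the wrist force passes 120 N, or if a joint passes its speed limit or range.

## Robot

A 6-joint arm with a two-finger parallel gripper is mounted at the origin on the work surface. World frame = base frame: x ahead of the robot, y to its left, z up, the work surface at z = 0. Lengths are in m, angles in rad, forces in N, time in s.
With the tool pointing down it reaches from about 0.35 to 0.775 m from the base axis. Payload 7.3 kg.
Tool frame: the origin (TCP) lies midway between the tips of the shut fingers; the grasp point (between the pads) lies grasp_offset behind it (grasp_offset is the distance from the TCP to the grasp point, in m); z points along the fingers, y is the line along which they close (so a half turn about z gives the same grasp; the last joint's range is limited). The gripper opens to 92 mm and grips with 3 to 60 N. Pads are 19 mm wide; open, the fingers measure 130 mm over their backs; the gripper's body (75 mm by 190 mm) begins 47 mm behind the grasp point.
Start: joints at [-1.446, 0.342, 1.524, -0, 1.275, -0.146], TCP at [0.14, -0.506, 0.227] pointing down, gripper open.
Joint ranges: [-2.53, 2.53], [-0.77, 2.02], [0.04, 2.7], [-1, 4.14], [0.28, 2.66], [-3.11, 3.11]. Speed limits (rad/s): [2.57, 2.57, 3.14, 3.14, 3.14, 3.14].

## Interface

Orientations are given as [roll, pitch, yaw] about the fixed x, y, z axes, in that order (R = Rz(yaw) Ry(pitch) Rx(roll)).
In Python, from cell import * gives the robot as it stands.
- The arm moves only by the tool step_arm, never from a script. Its argument "plan" is a list of rows, each a list of 5 numbers: the closure, from -1 (fully open) to 1 (shut), then the shift along the tool's x, y, z in m, then the turn about the tool's z in rad. In form: [[hand, x, y, z, twist], ...]. A call has 1 to 20 rows; each row is the pose to reach, as a shift and turn from the pose commanded when the call began, along the tool's axes at that moment; what a row does not reach only later rows make up. A row lasts 1/8 s, in which the tool goes at most 62.5 mm and 10.7 degrees, less where a joint would pass 70% of its speed; a pose out of reach is approached as far as the arm can. A call with a gripper value outside its range is refused whole. The fingers move at their own pace and stop on an object; "grip_force" is the grip in N (left out, the last holds). Time passes only in rows, so rows that repeat a pose let the fingers close. It gives the time, the measured TCP pose, the force, the opening and the grip force at its end, in the units of the state.
- observe(): the state, without advancing time (a new reading comes with each control period).
- read_camera(name): name is "scene" or "top"; returns a dict with "img" (400x640x3 uint8, red, green, blue), "range_z" (400x640 float32, m along the optical axis (not along the pixel's ray), 0 where there is no reading), "fx", "fy", "cx", "cy" (pixels), "R" (3x3) and "t" (3): a world point X has camera coordinates R X + t. Camera axes: x right, y down, z forward; pixel columns grow to the right and rows downward; lengths in m; the calibration is good to about 2 mm. A picture is of the moment at which its call begins.
- hand_in(): hands the job in; it is judged then, once.
The state is a dict: "time": time; "qpos": joint angles; "qvel": joint speeds; "joint_efforts": joint torques, N m; "tool_pos": TCP position; "tool_rot": TCP orientation; "contact_force": force on the tool from outside, world axes, zero at the start; "torque": the same for the moment, N m; "opening": finger opening in m; "grip_force": force on a finger pad.
Only numpy, scipy, OpenCV 4.12 (cv2) and the standard library are available. Lean on these libraries where they do the work, as an engineer would, in place of code of your own. Each camera call takes 0.05 s, during which the arm holds its last target. There are 200 camera calls.

## Working session

There is one attempt and no reset: what is moved stays moved. The work goes in short steps, Python scripts to look and compute and a tool call to move; the robot and the scene stay as the last step left them, time stands still between calls to the robot, and variables do not carry over. Pictures are saved under pics/ and viewed, at most 10 in all, crops included, and the job is handed in when it is done.

Besides the shell and the picture viewer there is one more tool, called as name(argument=value, ...), one argument or row to a line, values as JSON. step_arm: Moves the arm, as the interface text tells. Its arguments: {"type":"object","properties":{"plan":{"type":"array","items":{"type":"array","items":{"type":"number"}}},"grip_force":{"type":"number"}},"required":["plan"]}

```bash
ls; mkdir -p pics
python3 - <<'E'
from cell import *
import cv2,numpy as np
s=observe();print({k:np.round(v,3) for k,v in s.items()})
for n in("scene","top"):
    c=read_camera(n);np.savez(f"{n}0.npz",**c);cv2.imwrite(f"pics/{n}0.png",c["img"][:,:,::-1]);print(n,c["R"].round(3),c["t"],c["fx"],c["cx"],c["cy"])
E
```

```text
pics
{'time': np.float64(0.0), 'qpos': array([-1.446,  0.343,  1.525,  0.   ,  1.275, -0.146]), 'qvel': array([-0.001, -0.   , -0.001, -0.001,  0.001,  0.001]), 'joint_efforts': array([ 3.0000e-03, -4.3123e+01, -2.4422e+01,  7.2000e-02,  5.6000e-02,
       -0.0000e+00]), 'tool_pos': array([ 0.14 , -0.505,  0.226]), 'tool_rot': array([-3.14 , -0.   ,  0.271]), 'contact_force': array([-0.755,  0.419, -0.501]), 'torque': array([-0.043, -0.017, -0.013]), 'grip_force': np.float64(0.0), 'opening': np.float64(0.092)}
scene [[-0.884  0.467  0.013]
 [ 0.352  0.684 -0.639]
 [-0.308 -0.56  -0.769]] [ 0.43945381 -0.16899837  1.65506975] 490.444824875614 324.44036524375866 196.97680258684122
top [[ 0.027 -0.999  0.017]
 [-0.988 -0.029 -0.153]
 [ 0.153 -0.012 -0.988]] [-0.00745861  0.53559207  1.19792707] 394.71130105258294 325.4969001649155 201.87600646761646
```

View pics/scene0.png

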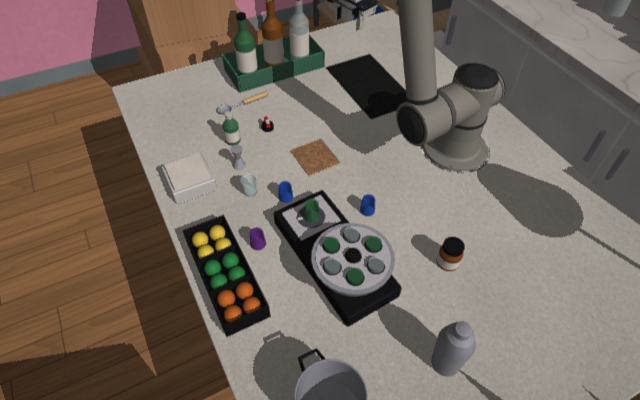

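View pics/top0.png

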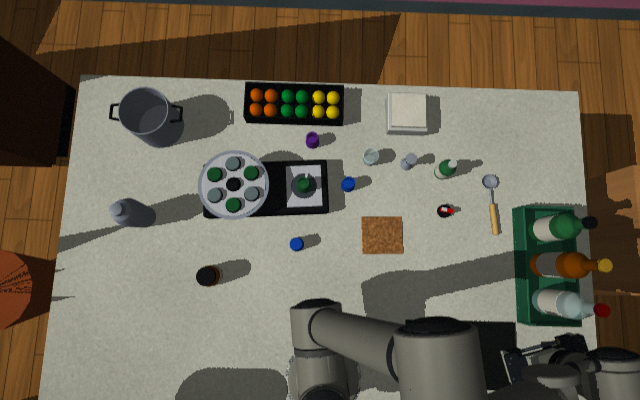

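Scene view: the green glass stands on the bezel at scene (312,210) / top (303,184). The knob is at scene (267,125) / top (445,211), and the mat at scene (315,156) / top (382,235).

Things that could be taken for the glass:
- Blue glasses at scene (286,192) and (368,205).
- A purple glass at (257,238).
- Green and clear discs in the bowl at about (331,244), (373,243) and (355,276).
- The green bottle at (232,130).

By the description, the glass is the one on the square deck plate. I'll check it in a crop.

```bash
cat > h.py <<'E'
import numpy as np,cv2
def load(n,k=0): return dict(np.load(f"{n}{k}.npz"))
def ray(c,u,v):
    d=c["R"].T@np.array([(u-c["cx"])/c["fx"],(v-c["cy"])/c["fy"],1]);return -c["R"].T@c["t"],d
def onz(c,u,v,z):
    o,d=ray(c,u,v);return o+d*(z-o[2])/d[2]
def proj(c,X):
    p=c["R"]@np.asarray(X)+c["t"];return c["fx"]*p[0]/p[2]+c["cx"],c["fy"]*p[1]/p[2]+c["cy"]
def pts(c):
    v,u=np.mgrid[:400,:640];z=c["range_z"];P=np.stack([(u-c["cx"])/c["fx"]*z,(v-c["cy"])/c["fy"]*z,z],-1)
    return (P-c["t"])@c["R"]
def tri(c1,p1,c2,p2):
    A=[];b=[]
    for c,p in((c1,p1),(c2,p2)):
        o,d=ray(c,*p);d/=np.linalg.norm(d);M=np.eye(3)-np.outer(d,d);A.append(M);b.append(M@o)
    return np.linalg.lstsq(np.vstack(A),np.hstack(b),rcond=None)[0]
E
python3 - <<'E'
from h import *
s,t=load("scene"),load("top")
def crop(c,u,v,r=25):return cv2.resize(c["img"][v-r:v+r,u-r:u+r],(390,290*390//390+0) if 0 else (290,290),interpolation=cv2.INTER_NEAREST)
m=np.vstack([np.hstack([crop(s,312,212),crop(t,305,185)]),np.hstack([crop(s,267,124,14),crop(t,445,211,14)])])
cv2.imwrite("pics/crop0.png",m[:,:,::-1])
for n,c in(("s",s),("t",t)):
    P=pts(c);h=cv2.cvtColor(c["img"],cv2.COLOR_RGB2HSV).astype(int);H,S,V=h[...,0],h[...,1],h[...,2]
    z=P[...,2];print(n,"table z",np.median(z[(abs(P[...,0]-.5)<.2)&(abs(z)<.02)]))
    for name,m in dict(green=(H>45)&(H<90)&(S>80),red=((H<6)|(H>174))&(S>150)&(V>80),cork=(H>6)&(H<20)&(S>90)).items():
        k,l,st,ce=cv2.connectedComponentsWithStats(m.astype(np.uint8))
        for i in range(1,k):
            if st[i,4]>5:
                q=P[l==i]; md=np.median(q,0)
                if md[2]<.2 and .3<md[0]<.9 : print(name,st[i],ce[i].round(1),md.round(3),"zmax",q[:,2].max().round(3))
E
```

```text
s table z 0.0004317372059814287
green [234  19  21  33 449] [243.7  37.9] [ 0.476 -0.659  0.174] zmax 1.159
green [ 222   37  102   55 2054] [273.   66.9] [ 0.39  -0.603  0.037] zmax 1.159
green [223 119  15  14 148] [230.1 125.8] [ 0.658 -0.354  0.08 ] zmax 1.159
green [231 142   7   3   9] [234.3 143.3] [ 0.656 -0.348  0.006] zmax 0.011
green [304 198  16  24 300] [311.2 210.2] [0.587 0.091 0.1  ] zmax 1.159
green [365 237  16  15 191] [373.  243.8] [0.51  0.284 0.136] zmax 1.159
green [323 238  16  15 189] [330.8 244.8] [0.606 0.237 0.135] zmax 0.142
green [203 251  43  39 947] [223.7 269.8] [0.862 0.115 0.048] zmax 1.159
green [347 269  16  16 215] [354.6 276.4] [0.599 0.343 0.135] zmax 0.141
red [264 117   4   3   7] [265.4 117.7] [ 0.523 -0.384  0.039] zmax 0.041
red [266 124   4   4  14] [267.7 125.4] [ 0.528 -0.356  0.026] zmax 0.035
cork [246   0  43  45 832] [269.3  26.5] [ 0.355 -0.669  0.171] zmax 1.159
cork [265  60  19   7  46] [272.4  63.7] [ 0.387 -0.655  0.039] zmax 1.159
cork [244  92  24  12 104] [255.5  97.3] [ 0.502 -0.528  0.015] zmax 1.159
cork [291 139  49  36
[... 650 characters left out ...]
 0.23  0.135] zmax 0.141
green [207 168  15  14 165] [214.1 174.1] [0.594 0.336 0.136] zmax 0.143
green [296 176  15  17 196] [303.  184.6] [0.576 0.077 0.113] zmax 0.121
green [226 198  15  14 167] [232.6 204.5] [0.505 0.276 0.136] zmax 1.266
green [ 512  206   73  121 4833] [541.8 259.5] [ 0.406 -0.654  0.033] zmax 1.266
red [447 208   6   5  28] [449.5 210. ] [ 0.522 -0.385  0.038] zmax 1.266
cork [248  88  30  29 679] [262.8 102.1] [0.866 0.225 0.048] zmax 1.266
cork [489 204  10  31 130] [494.  218.8] [ 0.503 -0.533  0.018] zmax 0.027
cork [ 362  216   41   38 1495] [381.8 235.1] [ 0.439 -0.176  0.004] zmax 1.266
cork [530 254  12  22 131] [534.6 264.8] [ 0.357 -0.647  0.031] zmax 0.053
```

View pics/crop0.png

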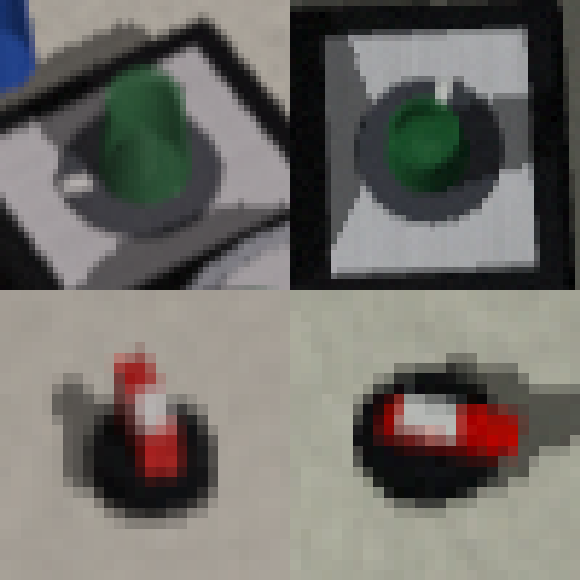

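The crop confirms it: a dark-green inverted glass on the round bezel, with the white mark at top (306,176). The knob's bar is white at its left end in the top view, so the pointer faces about world +y.

```bash
python3 - <<'E'
from h import *
import cell
print([ (k,v) for k,v in vars(cell).items() if 'off' in k.lower()])
s,t=load("scene"),load("top")
for n,c in(("s",s),("t",t)):
    P=pts(c);I=c["img"].astype(int);h=cv2.cvtColor(c["img"],cv2.COLOR_RGB2HSV).astype(int);H,S,V=h[...,0],h[...,1],h[...,2];z=P[...,2]
    near=lambda x,y,r:np.hypot(P[...,0]-x,P[...,1]-y)<r
    # bezel
    B=near(.58,.08,.07)&(z>.05)&(z<.068)&(V<110)&(V>45)
    yy,xx=np.where(B&~((H>45)&(H<90)&(S>80)));q=np.array([onz(c,u,v,.059)[:2] for u,v in zip(xx,yy)])
    pc=np.array([proj(c,(.58,.08,.059))]).ravel()
    hull=cv2.convexHull(q.astype(np.float32));print(n,"bezel",len(q),cv2.minEnclosingCircle(hull),cv2.fitEllipse(hull))
    M=near(.58,.08,.045)&(z<.068)&(V>150)&(S<60)&(z>.05)
    yy,xx=np.where(M);print("mark",[(u,v,onz(c,u,v,.059)[:2].round(3).tolist()) for u,v in zip(xx,yy)][:40])
    # glass top
    G=near(.58,.085,.03)&(H>45)&(H<90)&(S>80)&(z>.107);print("glass top",P[G].mean(0),G.sum())
    # knob
    K=near(.522,-.372,.035)
    for nm,m in dict(white=K&(V>150)&(S<70)&(z>.03)&(z<.05),red=K&((H<8)|(H>172))&(S>130)&(z>.034),bar=K&(z>.034),black=K&(V<60)).items():
        yy,xx=np.where(m);w=np.array([onz(c,u,v,.039)[:2] for u,v in zip(xx,yy)]) if len(xx) else np.zeros((1,2))
        print(nm,m.sum(),w.mean(0).round(4),w.min(0).round(3),w.max(0).round(3))
    yy,xx=np.where(K&(V<60));w=np.array([onz(c,u,v,.019)[:2] for u,v in zip(xx,yy)]);print("skirt circ",cv2.minEnclosingCircle(w.astype(np.float32)))
    # bowl, bottle
    for nm,m in dict(bowl=near(.57,.28,.12)&(z>.12)&(z<.15),bottle=near(.65,-.35,.05)&(z>.05)&(z<.13),jig=near(.665,-.265,.05)&(z>.03)&(z<.1),mat=near(.44,-.175,.1)&(H>6)&(H<20)&(S>90)).items():
        w=P[m];print(nm,len(w),w.mean(0).round(3),np.percentile(w,3,0).round(3),np.percentile(w,97,0).round(3))
E
python3 -c "
from cell import *
print(grasp_offset)"
```

```text
[('grasp_offset', 0.0188)]
s bezel 488 ((0.5811613202095032, 0.08177551627159119), 0.0696675255894661) ((0.581821858882904, 0.08355812728404999), (0.12954993546009064, 0.1391761302947998), 88.58438110351562)
mark [(np.int64(319), np.int64(205), [0.545, 0.055]), (np.int64(321), np.int64(206), [0.542, 0.061]), (np.int64(321), np.int64(207), [0.543, 0.065]), (np.int64(322), np.int64(207), [0.541, 0.066]), (np.int64(322), np.int64(208), [0.542, 0.069]), (np.int64(323), np.int64(208), [0.54, 0.07]), (np.int64(324), np.int64(208), [0.537, 0.072]), (np.int64(323), np.int64(209), [0.542, 0.074]), (np.int64(324), np.int64(209), [0.539, 0.075]), (np.int64(325), np.int64(209), [0.537, 0.076]), (np.int64(324), np.int64(210), [0.541, 0.078]), (np.int64(325), np.int64(210), [0.538, 0.08]), (np.int64(326), np.int64(210), [0.536, 0.081]), (np.int64(324), np.int64(211), [0.542, 0.081]), (np.int64(325), np.int64(211), [0.54, 0.083]), (np.int64(326), np.int64(211), [0.537, 0.084]), (np.int64(325), np.int64(212), [0.542, 0.086]), (np.int64(326), np.int64(212), [0.539, 0.087]), (np.int64(327), np.int64(2
[... 3759 characters left out ...]
 np.int64(197), [0.547, 0.05])]
glass top [0.58114032 0.07818164 0.11434306] 127
white 14 [ 0.5245 -0.3668] [ 0.521 -0.373] [ 0.528 -0.36 ]
red 24 [ 0.5237 -0.3814] [ 0.518 -0.392] [ 0.53  -0.357]
bar 46 [ 0.5246 -0.3738] [ 0.518 -0.392] [ 0.531 -0.357]
black 83 [ 0.5174 -0.3642] [ 0.502 -0.385] [ 0.54  -0.344]
skirt circ ((0.5227121114730835, -0.3725864589214325), 0.02279261313378811)
bowl 3251 [0.567 0.281 0.127] [0.482 0.195 0.12 ] [0.655 0.369 0.139]
bottle 267 [ 0.648 -0.363  0.088] [ 0.63  -0.385  0.055] [ 0.673 -0.345  0.122]
jig 113 [ 0.677 -0.254  0.073] [ 0.662 -0.27   0.035] [ 0.693 -0.239  0.079]
mat 1491 [ 0.439 -0.176  0.004] [ 0.384 -0.237 -0.001] [ 0.496 -0.115  0.009]
0.0188
```

step_arm(
  plan=[
    [-1,0.5825,-0.4453,0,-1.3],
    [-1,0.5825,-0.4453,0,-1.3],
    [-1,0.5825,-0.4453,0,-1.3],
    [-1,0.5825,-0.4453,0,-1.3],
    [-1,0.5825,-0.4453,0,-1.3],
    [-1,0.5825,-0.4453,0,-1.3],
    [-1,0.5825,-0.4453,0,-1.3],
    [-1,0.5825,-0.4453,0,-1.3],
    [-1,0.5825,-0.4453,0,-1.3],
    [-1,0.5825,-0.4453,0,-1.3],
    [-1,0.5825,-0.4453,0,-1.3],
    [-1,0.5825,-0.4453,0,-1.3],
    [-1,0.5825,-0.4453,0,-1.3],
    [-1,0.5825,-0.4453,0,-1.3],
    [-1,0.5825,-0.4453,0,-1.3],
    [-1,0.5825,-0.4453,0,-1.3],
  ],
)

```text
time: 2.1
tool_pos: [0.5823, 0.078, 0.227]
tool_rot: [3.141, 0.0, 1.569]
contact_force: [-0.1, -0.2, 0.4]
opening: 0.0919
grip_force: 0.0
```

step_arm(
  plan=[
    [-1,0.002,0,0.05,0],
    [-1,0.002,0,0.1,0],
    [-1,0.002,0,0.13,0],
    [-1,0.002,0,0.145,0],
    [-1,0.002,0,0.156,0],
    [-1,0.002,0,0.156,0],
    [1,0.002,0,0.156,0],
    [1,0.002,0,0.156,0],
    [1,0.002,0,0.156,0],
    [1,0.002,0,0.156,0],
    [1,0.002,0,0.156,0],
    [1,0.002,0,0.156,0],
  ],
  grip_force=20,
)

```text
time: 3.6
tool_pos: [0.5824, 0.081, 0.0707]
tool_rot: [-3.141, 0.0, 1.571]
contact_force: [-1.1, 0.6, 1.0]
opening: 0.0426
grip_force: 20.0
```

step_arm(
  plan=[
    [1,0,0,-0.005,0],
    [1,0,0,-0.015,0],
    [1,0,0,-0.03,0],
    [1,0,0,-0.05,0],
    [1,0,0,-0.07,0],
    [1,0,0,-0.08,0],
  ],
)

```text
time: 4.35
tool_pos: [0.5833, 0.081, 0.1528]
tool_rot: [3.139, 0.0, 1.571]
contact_force: [-0.2, -0.5, -1.1]
opening: 0.0422
grip_force: 19.9
```

Run:
```python
from cell import *
from h import *
print(observe()["tool_pos"],observe()["opening"])
o=[]
for n,u,v in(("scene",311,200),("top",304,185)):
    c=read_camera(n);np.savez(f"{n}1.npz",**c);o.append(cv2.resize(c["img"][v-33:v+33,u-33:u+33],(396,396),interpolation=cv2.INTER_NEAREST))
cv2.imwrite("pics/lift1.png",np.hstack(o)[:,:,::-1])
```

```text
[0.58330634 0.08102555 0.15283056] 0.04220581171150599
```

View pics/lift1.png

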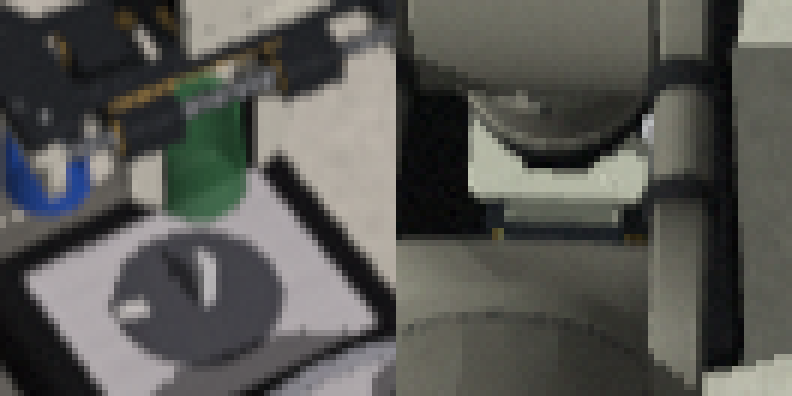

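The shaft is bare at scene (312,214), with the white flat side facing the mark, and the glass is in the gripper. On to the mat.

step_arm(
  plan=[
    [1,-0.04,-0.02,0,0],
    [1,-0.09,-0.05,0,0],
    [1,-0.14,-0.08,0,0],
    [1,-0.19,-0.11,0,0],
    [1,-0.23,-0.13,0,0],
    [1,-0.255,-0.142,0.03,0],
    [1,-0.255,-0.142,0.07,0],
    [1,-0.255,-0.142,0.1,0],
    [1,-0.255,-0.142,0.12,0],
    [1,-0.255,-0.142,0.13,0],
    [1,-0.255,-0.142,0.134,0],
    [1,-0.255,-0.142,0.1365,0],
    [1,-0.255,-0.142,0.1365,0],
  ],
)

```text
time: 6.08
tool_pos: [0.4407, -0.174, 0.0156]
tool_rot: [3.141, 0.001, 1.571]
contact_force: [-3.0, 1.4, 8.1]
opening: 0.0425
grip_force: 20.2
```

step_arm(
  plan=[
    [0.3,0,0,-0.0005,0],
    [-0.2,0,0,-0.0005,0],
    [-1,0,0,-0.0005,0],
    [-1,0,0,-0.0005,0],
    [-1,0,0,-0.0005,0],
    [-1,0,0,-0.0005,0],
    [-1,0,0,-0.02,0],
    [-1,0,0,-0.06,0],
    [-1,0,0,-0.11,0],
    [-1,0,0,-0.16,0],
    [-1,0,0,-0.18,0],
    [-1,0,0,-0.18,0],
  ],
)

```text
time: 7.58
tool_pos: [0.4413, -0.1744, 0.1955]
tool_rot: [3.138, 0.002, 1.571]
contact_force: [-0.3, 0.0, 0.2]
opening: 0.0916
grip_force: 0.0
```

Run:
```python
from cell import *
from h import *
o=[]
for n,w in(("scene",[(312,150,25),(312,215,17)]),("top",[(304,185,17)])):
    c=read_camera(n);np.savez(f"{n}2.npz",**c)
    for u,v,r in w:o.append(cv2.resize(c["img"][v-r:v+r,u-r:u+r],(264,264) if r==25 else (264,264),interpolation=cv2.INTER_NEAREST))
cv2.imwrite("pics/s2.png",np.hstack(o)[:,:,::-1])
s,t=load("scene",2),load("top",2)
for c in(s,t):
  P=pts(c);I=c["img"];m=(np.hypot(P[...,0]-.582,P[...,1]-.08)<.018)&(P[...,2]>.068)&(P[...,2]<.095)
  yy,xx=np.where(m);print("shaft",[(u,v,P[v,u].round(4).tolist(),I[v,u].tolist()) for u,v in zip(xx,yy)])
h=cv2.cvtColor(s["img"],cv2.COLOR_RGB2HSV).astype(int);P=pts(s);m=(h[...,0]>45)&(h[...,0]<90)&(h[...,1]>80)&(np.hypot(P[...,0]-.44,P[...,1]+.174)<.06)
print(P[m].mean(0),P[m].max(0),P[m].min(0))
```

```text
shaft [(np.int64(310), np.int64(208), [0.5826, 0.0731, 0.0865], [85, 84, 88]), (np.int64(311), np.int64(208), [0.5794, 0.0729, 0.0844], [114, 112, 115]), (np.int64(310), np.int64(209), [0.5827, 0.0732, 0.0822], [96, 95, 98]), (np.int64(311), np.int64(209), [0.5822, 0.0785, 0.0878], [159, 156, 157]), (np.int64(312), np.int64(209), [0.5775, 0.0753, 0.0816], [143, 140, 142]), (np.int64(313), np.int64(209), [0.5749, 0.0765, 0.0814], [103, 101, 104]), (np.int64(310), np.int64(210), [0.5817, 0.071, 0.0746], [89, 88, 90]), (np.int64(311), np.int64(210), [0.5809, 0.0759, 0.0797], [155, 153, 154]), (np.int64(312), np.int64(210), [0.5805, 0.0813, 0.0855], [174, 171, 172]), (np.int64(313), np.int64(210), [0.5768, 0.0801, 0.082], [151, 149, 151]), (np.int64(311), np.int64(211), [0.5826, 0.0791, 0.0798], [128, 126, 127]), (np.int64(312), np.int64(211), [0.5821, 0.0845, 0.0856], [177, 174, 175]), (np.int64(313), np.int64(211), [0.5791, 0.0847, 0.0841], [175, 172, 173]), (np.int64(311), np.int64(212), [0.5846, 0.0832, 0.0811], [107, 106, 106]), (np.int64(312), np.int64(212), [0.5823, 0.0847, 0.0815
[... 1152 characters left out ...]
t64(302), np.int64(185), [0.5796, 0.0814, 0.0802], [183, 190, 190]), (np.int64(303), np.int64(185), [0.5798, 0.0784, 0.0797], [182, 188, 187]), (np.int64(304), np.int64(185), [0.5793, 0.0752, 0.0825], [187, 194, 192]), (np.int64(305), np.int64(185), [0.5789, 0.0721, 0.085], [121, 128, 128]), (np.int64(302), np.int64(186), [0.5771, 0.0815, 0.0772], [162, 167, 167]), (np.int64(303), np.int64(186), [0.5762, 0.0782, 0.0819], [152, 157, 157]), (np.int64(304), np.int64(186), [0.576, 0.075, 0.0838], [133, 137, 139]), (np.int64(305), np.int64(186), [0.578, 0.0724, 0.0736], [85, 89, 89])]
[ 0.44825473 -0.16606382  0.05461499] [ 0.47962015 -0.15086442  0.38841124] [ 0.42460937 -0.19256736  0.00388764]
```

View pics/s2.png

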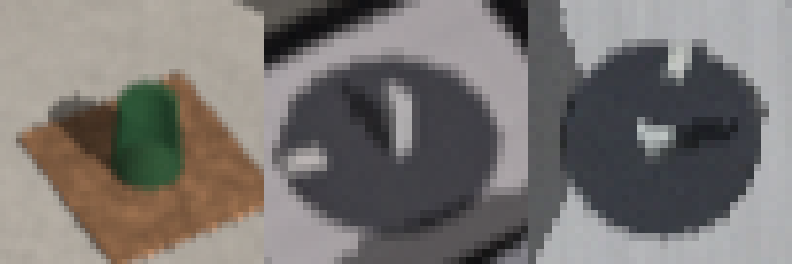

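The glass stands upright on the mat. Both views show the bezel, its mark at top (305,175) and the shaft flat facing that mark. Next I'll fit the bezel centre and mark direction.

Run:
```python
from h import *
for n,z in(("scene",.059),("top",.059)):
    c=load(n,2);k=8
    u0,v0=np.round(proj(c,(.581,.08,.059))).astype(int);r=22
    g=cv2.resize(cv2.cvtColor(c["img"],cv2.COLOR_RGB2GRAY)[v0-r:v0+r+1,u0-r:u0+r+1],None,fx=k,fy=k,interpolation=cv2.INTER_LINEAR)
    pix=lambda p:((p[:,0]+.5)/k-.5+u0-r,(p[:,1]+.5)/k-.5+v0-r)
    yy,xx=np.mgrid[:g.shape[0],:g.shape[1]]
    U,V=pix(np.stack([xx.ravel(),yy.ravel()],1).astype(float))
    W=np.array([onz(c,a,b,z)[:2] for a,b in zip(U,V)]).reshape(*g.shape,2)
    # radial edges
    ctr=np.array([.581,.079])
    from scipy.ndimage import map_coordinates
    from scipy.optimize import least_squares
    for it in range(4):
        E=[]
        for a in np.linspace(0,2*np.pi,120,False):
            rr=np.arange(.033,.048,.00025);q=[proj(c,(ctr[0]+x*np.cos(a),ctr[1]+x*np.sin(a),z)) for x in rr]
            val=map_coordinates(cv2.cvtColor(c["img"],cv2.COLOR_RGB2GRAY).astype(float),[[p[1] for p in q],[p[0] for p in q]],order=1)
            d=np.gradient(val);i=np.argmax(d)
            if val[-1]-val[0]>50 and val[0]<90: E.append(ctr+rr[i]*np.array([np.cos(a),np.sin(a)]))
        E=np.array(E)
        f=least_squares(lambda p:np.hypot(*(E-p[:2]).T)-p[2],[*ctr,.04],loss="soft_l1",f_scale=.001);ctr=f.x[:2]
    f2=least_squares(lambda p:np.hypot(*(E-p).T)-.04,ctr,loss="soft_l1",f_scale=.001)
    print(n,len(E),f.x.round(4),f2.x.round(4))
    rad=np.hypot(*(W-ctr).transpose(2,0,1));ang=np.arctan2(W[...,1]-ctr[1],W[...,0]-ctr[0])
    m=(rad<.037)&(rad>.026)&(g>130)&(abs(ang)<1)
    p=W[m].mean(0);print("mark",p,np.degrees(np.arctan2(*(p-ctr)[::-1])))
    # shaft tip bright region at z=.083
    W2=np.array([onz(c,a,b,.083)[:2] for a,b in zip(U,V)]).reshape(*g.shape,2)
    m=(np.hypot(*(W2-ctr).transpose(2,0,1))<.014)&(g>125);q=W2[m];print("tip",q.mean(0),q.min(0),q.max(0))
    # mat glass / knob from frame 2
    P=pts(c);I=cv2.cvtColor(c["img"],cv2.COLOR_RGB2HSV).astype(int);m=(np.hypot(P[...,0]-.523,P[...,1]+.373)<.03)&(P[...,2]>.036)&(P[...,2]<.043)
    q=P[m];mu=q.mean(0);e=np.linalg.svd((q-mu)[:,:2])[2][0];print("bartop",len(q),mu,np.degrees(np.arctan2(e[1],e[0])),q.min(0),q.max(0))
```

```text
scene 87 [0.5844 0.0799 0.0397] [0.5845 0.08  ]
mark [0.61490368 0.07273457] -13.14578905766005
tip [0.58155855 0.08410946] [0.57636267 0.07315804] [0.58827402 0.09382927]
bartop 24 [ 0.52396768 -0.37383165  0.03996705] 80.89240577256405 [ 0.51493587 -0.39057251  0.03729294] [ 0.53216427 -0.35480477  0.04254184]
top 90 [0.5832 0.0767 0.0399] [0.5832 0.0768]
mark [0.61465559 0.0717402 ] -9.024586689665329
tip [0.57936839 0.07931114] [0.573423   0.07232765] [0.58498243 0.08577945]<stdin>:33: RuntimeWarning: Mean of empty slice.
  ret = um.true_divide(
Traceback (most recent call last):
ValueError: zero-size array to reduction operation minimum which has no identity
```

step_arm(
  plan=[
    [-1,-0.05,0.02,0,0],
    [-1,-0.1,0.04,0,0],
    [-1,-0.15,0.06,0,0],
    [-1,-0.2,0.0825,0,0],
    [-1,-0.2,0.0825,0.04,0],
    [-1,-0.2,0.0825,0.08,0],
    [-1,-0.2,0.0825,0.11,0],
    [-1,-0.2,0.0825,0.13,0],
    [-1,-0.2,0.0825,0.14,0],
    [-1,-0.2,0.0825,0.14,0],
  ],
)

```text
time: 8.93
tool_pos: [0.5225, -0.3735, 0.0528]
tool_rot: [-3.14, -0.002, 1.571]
contact_force: [-0.8, 0.8, 0.3]
opening: 0.092
grip_force: 0.0
```

Run:
```python
from cell import *
from h import *
o=[]
for n,u,v,r in(("scene",255,122,33),("top",450,195,38)):
    c=read_camera(n);o.append(cv2.resize(c["img"][v-r:v+r,u-r:u+r],(396,396),interpolation=cv2.INTER_NEAREST))
cv2.imwrite("pics/k3.png",np.hstack(o)[:,:,::-1])
```

```text
(no output)
```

View pics/k3.png

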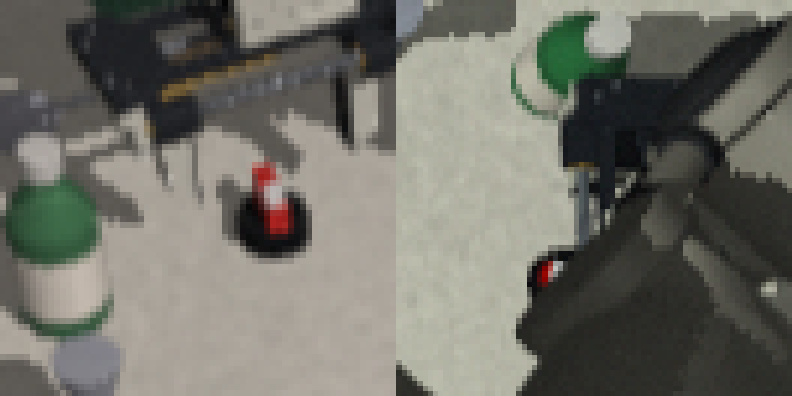

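The knob stands between the open fingers. The bottle is just clear of the gripper body, at top view about (447,180). Descending slowly.

step_arm(
  plan=[
    [-1,0,0,0.01,0],
    [-1,0,0,0.02,0],
    [-1,0,0,0.028,0],
    [-1,0,0,0.031,0],
    [-1,0,0,0.031,0],
    [0.3,0,0,0.031,0],
    [0.6,0,0,0.031,0],
    [1,0,0,0.031,0],
    [1,0,0,0.031,0],
    [1,0,0,0.031,0],
    [1,0,0,0.031,0],
    [1,0,0,0.031,0],
  ],
  grip_force=30,
)

```text
time: 10.52
tool_pos: [0.5231, -0.374, 0.0232]
tool_rot: [-3.142, 0.0, 1.571]
contact_force: [0.1, 0.2, -0.1]
opening: 0.0265
grip_force: 0.0
```

step_arm(
  plan=[
    [1,0,0,0,0],
    [1,0,0,0,0],
    [1,0,0,0,0],
    [1,0,0,0,0],
    [1,0,0,0,0],
  ],
)

```text
time: 11.15
tool_pos: [0.5231, -0.374, 0.0232]
tool_rot: [3.142, 0.0, 1.571]
contact_force: [-0.1, 0.4, 0.4]
opening: 0.0121
grip_force: 30.0
```

step_arm(
  plan=[
    [1,0,0,-0.02,0],
    [1,0,0,-0.06,0],
    [1,0,0,-0.1,0],
    [1,0.05,0.007,-0.1,0.17],
    [1,0.1,0.013,-0.1,0.34],
    [1,0.15,0.02,-0.1,0.51],
    [1,0.2,0.027,-0.1,0.68],
    [1,0.25,0.034,-0.1,0.85],
    [1,0.3,0.04,-0.1,1.02],
    [1,0.35,0.047,-0.1,1.19],
    [1,0.4,0.054,-0.1,1.36],
    [1,0.43,0.058,-0.1,1.53],
    [1,0.4523,0.0607,-0.1,1.7],
    [1,0.4523,0.0607,-0.1,1.763],
    [1,0.4523,0.0607,-0.1,1.763],
    [1,0.4523,0.0607,-0.1,1.763],
  ],
)

```text
time: 13.15
tool_pos: [0.5838, 0.078, 0.1232]
tool_rot: [3.141, 0.0, -0.191]
contact_force: [0.3, -1.1, -0.8]
opening: 0.012
grip_force: 30.0
```

Run:
```python
from cell import *
from h import *
o=[]
for n in("scene","top"):
    c=read_camera(n);np.savez(f"{n}4.npz",**c);u,v=np.round(proj(c,(.584,.078,.1))).astype(int);r=22
    o.append(cv2.resize(c["img"][v-r:v+r,u-r:u+r],(396,396),interpolation=cv2.INTER_NEAREST));print(n,u-r,v-r)
cv2.imwrite("pics/k4.png",np.hstack(o)[:,:,::-1])
```

```text
scene 288 184
top 281 160
```

View pics/k4.png

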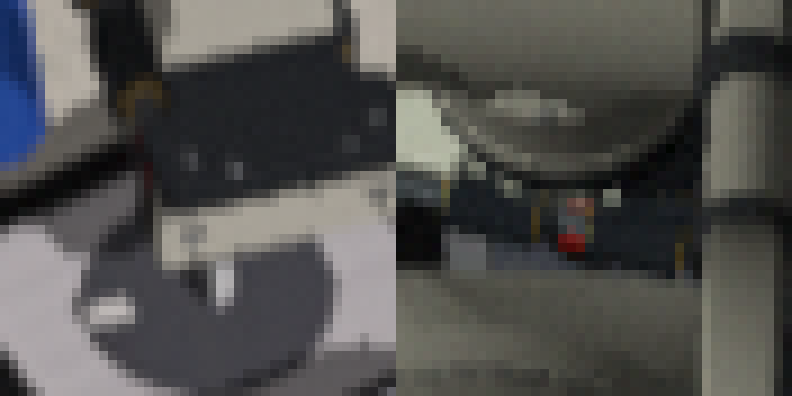

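Run:
```python
from h import *
c=load("top",4);print("cam",-c["R"].T@c["t"])
h=cv2.cvtColor(c["img"],cv2.COLOR_RGB2HSV).astype(int);P=pts(c)
a=-.191;ex=np.array([np.cos(a),np.sin(a),0]);ey=np.array([-np.sin(a),np.cos(a),0]);C=np.array([.5838,.078,0])
for l,x,z in(("top -x",-.019,.139),("bot -x",-.019,.119),("mid",0,.139),("top +x",.019,.139)):
    print(l,[np.round(proj(c,C+ex*x+ey*y+[0,0,z]),1).tolist() for y in(-.006,.006)])
for v in range(178,192):print(v,[(c["img"][v,u].tolist(),round(float(P[v,u,2]),3)) for u in range(297,305)])
c=load("scene",4)
h=cv2.cvtColor(c["img"],cv2.COLOR_RGB2HSV).astype(int);P=pts(c)
yy,xx=np.where(((h[...,0]<8)|(h[...,0]>172))&(h[...,1]>110));k=[(u,v) for u,v in zip(xx,yy) if 280<u<335 and 180<v<235];print("scene red",k)
```

```text
cam [0.34584657 0.02287059 1.26562666]
top -x [[302.9, 186.4], [298.9, 185.5]]
bot -x [[303.2, 187.7], [299.2, 186.8]]
mid [[304.4, 180.1], [300.4, 179.2]]
top +x [[305.8, 173.9], [301.8, 173.0]]
178 [([80, 80, 72], 0.338), ([77, 77, 70], 0.338), ([76, 78, 69], 0.336), ([74, 72, 67], 0.338), ([69, 68, 60], 0.333), ([59, 59, 54], 0.334), ([59, 57, 53], 0.333), ([59, 59, 53], 0.324)]
179 [([50, 49, 46], 0.321), ([53, 53, 51], 0.323), ([53, 51, 49], 0.322), ([46, 46, 43], 0.323), ([41, 40, 36], 0.323), ([31, 32, 29], 0.326), ([22, 24, 23], 0.319), ([21, 23, 21], 0.318)]
180 [([20, 19, 21], 0.299), ([21, 23, 23], 0.297), ([23, 23, 21], 0.298), ([23, 26, 24], 0.298), ([17, 20, 21], 0.3), ([13, 18, 15], 0.296), ([12, 12, 13], 0.299), ([8, 11, 12], 0.298)]
181 [([55, 53, 42], 0.285), ([41, 42, 38], 0.289), ([53, 53, 51], 0.295), ([54, 57, 49], 0.292), ([67, 69, 62], 0.294), ([40, 43, 38], 0.288), ([29, 28, 27], 0.287), ([105, 108, 96], 0.243)]
182 [([50, 48, 37], 0.207), ([49, 50, 47], 0.207), ([64, 66, 59], 0.141), ([96, 68, 62], 0.281), ([118, 90, 80], 0.285), ([85, 57, 50], 0.283), ([38,
[... 1110 characters left out ...]
18, 20], 0.198), ([18, 24, 26], 0.199), ([22, 22, 23], 0.206)]
189 [([60, 62, 70], 0.062), ([62, 64, 71], 0.06), ([54, 56, 64], 0.058), ([47, 52, 58], 0.06), ([37, 40, 42], 0.059), ([27, 28, 30], 0.099), ([24, 25, 27], 0.103), ([29, 29, 32], 0.102)]
190 [([75, 77, 73], 0.543), ([76, 77, 71], 0.543), ([76, 78, 74], 0.541), ([76, 78, 73], 0.541), ([72, 74, 67], 0.541), ([68, 66, 60], 0.541), ([69, 69, 63], 0.543), ([67, 70, 66], 0.543)]
191 [([84, 83, 73], 0.542), ([83, 83, 73], 0.543), ([82, 81, 73], 0.543), ([82, 80, 74], 0.543), ([83, 83, 74], 0.543), ([81, 80, 73], 0.544), ([85, 83, 77], 0.54), ([82, 83, 74], 0.54)]
scene red [(np.int64(301), np.int64(201)), (np.int64(304), np.int64(202))]
```

step_arm(
  plan=[
    [1,0,0,0.008,0],
    [1,0,0,0.014,0],
    [1,0,0,0.016,0],
    [1,0,0,0.017,0],
    [1,0,0,0.018,0],
    [1,0,0,0.0185,0],
    [1,0,0,0.019,0],
    [1,0,0,0.019,0],
  ],
)

```text
time: 14.25
tool_pos: [0.5838, 0.0783, 0.1042]
tool_rot: [3.142, -0.0, -0.192]
contact_force: [0.3, 0.7, 0.1]
opening: 0.0117
grip_force: 30.0
```

step_arm(
  plan=[
    [1,0,0,0.001,0],
    [1,0,0,0.002,0],
    [1,0,0,0.003,0],
    [1,0,0,0.004,0],
    [1,0,0,0.004,0],
  ],
)

```text
time: 14.88
tool_pos: [0.5837, 0.0783, 0.1001]
tool_rot: [3.141, 0.0, -0.192]
contact_force: [-0.1, 0.6, -1.0]
opening: 0.0115
grip_force: 30.0
```

step_arm(
  plan=[
    [1,0,0,0.002,0],
    [1,0,0,0.004,0],
    [1,0,0,0.006,0],
    [1,0,0,0.008,0],
    [1,0,0,0.009,0],
    [1,0,0,0.009,0],
  ],
)

```text
time: 15.62
tool_pos: [0.5838, 0.0783, 0.0911]
tool_rot: [3.141, 0.0, -0.192]
contact_force: [-0.1, -0.6, -0.5]
opening: 0.0119
grip_force: 30.0
```

step_arm(
  plan=[
    [1,0,0,0.001,0],
    [1,0,0,0.002,0],
    [1,0,0,0.003,0],
    [1,0,0,0.003,0],
  ],
  grip_force=50,
)

```text
time: 16.12
tool_pos: [0.5839, 0.0783, 0.0885]
tool_rot: [3.142, -0.0, -0.192]
contact_force: [-1.0, -0.1, 3.6]
opening: 0.0115
grip_force: 50.0
```

step_arm(
  plan=[
    [1,0,0,0.001,0],
    [1,0,0,0.002,0],
    [1,0,0,0.0025,0],
    [1,0,0,0.0025,0],
    [1,0,0,0.0025,0],
  ],
)

```text
time: 16.75
tool_pos: [0.584, 0.0783, 0.0861]
tool_rot: [3.142, -0.001, -0.192]
contact_force: [-1.5, -0.8, 6.9]
opening: 0.0118
grip_force: 50.0
```

step_arm(
  plan=[
    [1,0,0,0.0005,0],
    [1,0,0,0.001,0],
    [1,0,0,0.0015,0],
    [1,0,0,0.0015,0],
    [1,0,0,0.0015,0],
  ],
)

```text
time: 17.38
tool_pos: [0.5841, 0.0783, 0.0851]
tool_rot: [-3.141, -0.001, -0.192]
contact_force: [-2.8, 0.3, 9.5]
opening: 0.0115
grip_force: 50.0
```

step_arm(
  plan=[
    [1,0,0,0.0005,0],
    [1,0,0,0.001,0],
    [1,0,0,0.001,0],
    [1,0,0,0.001,0],
    [1,0,0,0.001,0],
  ],
)

```text
time: 18.0
tool_pos: [0.5841, 0.0783, 0.085]
tool_rot: [-3.141, -0.002, -0.192]
contact_force: [-4.5, -1.1, 15.3]
opening: 0.0118
grip_force: 50.0
```

Run:
```python
from cell import *
from h import *
o=[]
for n in("scene","top"):
    c=read_camera(n);u,v=np.round(proj(c,(.54,-.08,.05))).astype(int) if n=="scene" else (370,190);r=95
    o.append(cv2.resize(c["img"][max(v-r,0):v+r,u-r:u+r],(396,396),interpolation=cv2.INTER_NEAREST))
cv2.imwrite("pics/k5.png",np.hstack(o)[:,:,::-1]);s=observe();print(s["contact_force"],s["tool_pos"],s["opening"])
```

```text
[-3.40964856 -0.03501278 15.54538275] [0.58411348 0.07831437 0.08495   ] 0.011698324444165168
```

View pics/k5.png

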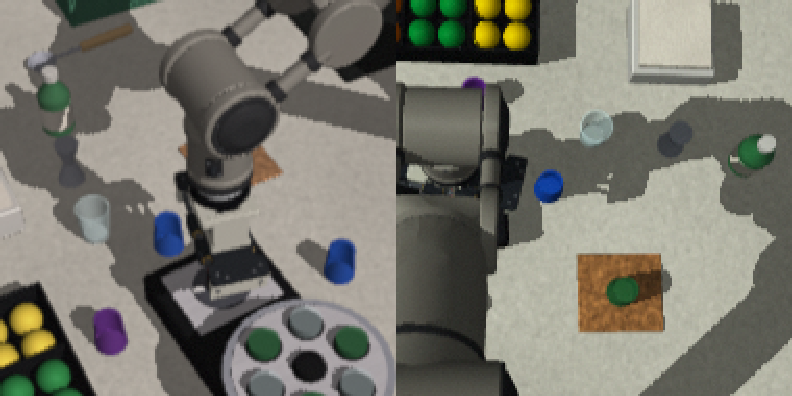

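The last 1 mm of commanded travel took the force from 9.5 to 15 N with almost no motion, and the height (TCP 0.085 m) matches the fully pressed height. So the knob is home and at the stop. The glass stands on the mat (crop pixel (622,291)), and the other things look undisturbed.

```bash
python3 -c "
from cell import *
print(hand_in())"
```

```text
the job is handed in; nothing more can be done
None
```

The job is handed in at about 18 s: the green glass stands upside down on the cork mat, and the knob is aligned, fully home and still held pressed against its stop at about 15 N.

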